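Take the burr cap off the coffee grinder, whichever way it is threaded

TASK

The coffee grinder's hopper is off for cleaning. Lock its free-running spindle by pushing the small spindle-lock knob in and turning it clockwise to its stop, then loosen the big burr cap - its thread may be left- or right-handed, so feel both ways - and lift it off. Finish still holding the cap in the air, straight above the grinder's spindle and at least 5 cm higher than it sat, with the spindle left locked and the other things on the table left alone.

Things in the scene. Friction and masses are not known exactly. Their poses are not given: they have to be found in the camera images.
- grinder: coffee grinder fixed to the table, black and steel, 245 x 166 mm; the flat top of its head (the deck) is 130 mm above the table; a steel motor housing stands 50 mm higher, 68 to 139 mm behind the spindle axis, 112 mm wide. Origin on the table, straight under the spindle axis; z up, its own x points from its front (grounds drawer) to its back (motor housing)
- burr_cap (a point): knurled aluminium burr cap, loose on the spindle: round, 48 mm in diameter, 40 mm tall, 60 to 130 g. This point is on its axis, 26 mm above its lower edge (14 mm below its top): grip it here. With the spindle locked it stops hard within 8 degrees the wrong way; the right way (left- or right-hand, not visible) it turns easily, is free from 62 degrees on and stops again, still free, at about 78 degrees
- cap_seat (a point): on the grinder: point of the spindle axis where the seated cap's lower edge is, 136 mm above the table (6 mm above the deck). From it the threaded spindle stud stands up 15 mm inside the cap, so a freed cap lifts straight off. While the spindle is not locked, cap and spindle just spin together and the cap does not come off
- lock_knob (a point): spindle-lock knob on the deck, front left, 85 mm from the spindle axis: upright round dark steel knob, 26 mm in diameter, 34 mm tall, on a thin stem. This point is on its axis, 16 mm below its top and 34 mm above the deck while the knob is up (the gap under the knob is then 16 mm; a bushing narrower than the knob, 4 mm high, lies round the stem)
- lock_press (a joint): how far the spindle-lock knob is pushed straight down, m: 0 up, 0.012 at the bottom; a spring pushes it up with 3 N at the top and 7 N at the bottom
- lock_turn (a joint): clockwise turn (from above) of the spindle-lock knob, rad: 0 at the start, 1.3 at its stop; light friction (0.03 N m). It turns past 0.25 only while pushed well down (7 mm clears it freely); then its thread catches, draws it down to about 8 mm and keeps it down when let go. Down, its pin blocks the spindle (if the cap was spun before, the pin may click in only after a few degrees more)
- hopper: clear plastic bean hopper, standing upside down: 128 mm wide at the table, 115 mm tall; origin at the centre of its underside
- brush: dish brush lying on the table, 269 mm long; origin under its middle
- mug: cream-white mug, 95 mm tall; origin at the centre of its underside
- coffee_tin: tin 57 mm in diameter, 72 mm tall; origin at the centre of its underside
- honey: jar 59 mm in diameter, 85 mm tall; origin at the centre of its underside
- tape: roll of masking tape lying flat, 104 mm in diameter, 25 mm tall; origin at the centre of its underside
Mind the look-alikes: they are no part of the job. Leave any yellow look-alike of the part that bears burr_cap alone.

How it is judged:
By the outcome, as a careful person would: the job done as asked, in the order asked, and still so for the second after the job is handed in, while the arm keeps its last pose, push and grip.
It also fails if it takes over 58 s, if anything falls off the work surface, if the arm or the gripper's body presses on something with over 40 N, if the wrist force passes 120 N, or if a joint passes its speed limit or range.

ROBOT

A 6-joint arm with a two-finger parallel gripper is mounted at the origin on a cart in front of the work surface, level with it; the furniture and walls round the work are solid. World frame = base frame: x ahead of the robot, y to its left, z up, the work surface at z = 0. Lengths are in m, angles in degrees, forces in N, time in s.
With the tool pointing down it reaches from about 0.4 to 0.825 m from the base axis. Payload 7 kg.
Tool frame: the origin (TCP) lies between the finger pads; the fingertips stand ctrl.nose_length ahead of it and the grasp point (between the pads) lies 2 mm behind it (ctrl.nose_length is the distance from the TCP to the fingertips, in m); z points along the fingers, y is the line along which they close (so a half turn about z gives the same grasp; the last joint's range is limited). The gripper opens to 88 mm and grips with 3 to 60 N. Pads are 19 mm wide; open, the fingers measure 130 mm over their backs; the gripper's body (78 mm by 193 mm) begins 47 mm behind the grasp point.
Start: joints at [-60.671, 20.546, 0.682, 0, -70.136, -16.507], TCP at [0.15, -0.658, 0.214] pointing down, gripper open.
Joint ranges: [-176.03, 176.03], [-82.01, 121.73], [-58.28, 71.71], [-173.87, 95.51], [-174.79, -0.11], [-173.66, 173.66]. Speed limits (degrees/s): [136.94, 136.94, 172.46, 180, 180, 180].

INTERFACE

Orientations are given as [roll, pitch, yaw] about the fixed x, y, z axes, in that order (R = Rz(yaw) Ry(pitch) Rx(roll)).
In Python, from plant import ctrl gives the robot as it stands.
- The arm moves only by the tool apply_moves, never from a script. Its argument "commands" is a list of rows, each a list of 3 entries, a list of its own where there are three numbers: the shift along the world's x, y, z in cm, then the turn about the world's z in rad, then the closure, from 0 (fully open) to 1 (shut). In form: [[[x, y, z], turn, jaw], ...]. A call has 1 to 20 rows; each row is the pose to reach, as a shift and turn from the pose commanded when the call began; what a row does not reach only later rows make up. A row lasts 1/12 s, in which the tool goes at most 41.7 mm and 7.16 degrees, less where a joint would pass 70% of its speed; a pose out of reach is approached as far as the arm can. A call with a gripper value outside its range is refused whole. The fingers move at their own pace and stop on an object; the grip force is fixed at half the most. Time passes only in rows, so rows that repeat a pose let the fingers close. It gives the time, the measured TCP pose, the force, the opening and the grip force at its end, in the units of the state.
- ctrl.get_obs(): the state, without advancing time (a new reading comes with each control period).
- ctrl.snapshot(name): name is "scene" or "top" or "wrist"; returns a dict with "img" (400x640x3 uint8, red, green, blue), "fx", "fy", "cx", "cy" (pixels), "T" (4x4, takes a point from camera to world coordinates). Camera axes: x right, y up, looking along -z (the intrinsics and any distortion apply to the point x, -y, -z); pixel columns grow to the right and rows downward; lengths in m; the calibration is good to about 2 mm. A picture is of the moment at which its call begins. There is no depth.
- ctrl.close_job(): hands the job in; it is judged then, once.
Trained networks look in a picture, given as the dict that the camera call returned (one of the last four; its "shot" number tells which), for a name from the list of things; names that differ only in an ending like _2 or _b are one class to them, and where a whole thing is asked for, a point or a joint stands for the part that bears it (a point fixed in the world has none). Each returns a list of dicts, best first, with "score" (0 to 1); they miss things now and then, are a little off and sometimes report something else, mostly with a low value. They report only what shows in the picture. A call takes as long as a camera call. They do not tell look-alikes from the thing itself.
- ctrl.search_frame(picture, target): "at" ([column, row] in pixels, amid what is visible of it).
- ctrl.spot_point(picture, target): "at" ([column, row] in pixels: a listed point, or the origin of a listed thing).
The state is a dict: "clock": time; "joint_pos": joint angles; "qvel": joint speeds; "tau": joint torques, N m; "tool_pos": TCP position; "orientation": TCP orientation; "force": force on the tool from outside, world axes, zero at the start; "moment": the same for the moment, N m; "opening": finger opening in m; "gripper_force": force on a finger pad.
Only numpy, scipy, OpenCV 4.12 (cv2) and the standard library are available. Lean on these libraries where they do the work, as an engineer would, in place of code of your own. Each camera call takes 0.05 s, during which the arm holds its last target. There are 200 camera calls.

## Working session

There is one attempt and no reset: what is moved stays moved. The work goes in short steps, Python scripts to look and compute and a tool call to move; the robot and the scene stay as the last step left them, time stands still between calls to the robot, and variables do not carry over. Pictures are saved under pics/ and viewed, at most 10 in all, crops included, and the job is handed in when it is done.

Besides the shell and the picture viewer there is one more tool, called after "Call:" as a command line: name --argument value ..., lists and objects as JSON in quotes. apply_moves: Moves the arm, as the interface text tells. Its arguments: {"type":"object","properties":{"commands":{"type":"array"}},"required":["commands"]}

```bash
mkdir -p pics; cat > h.py <<'E'
import numpy as np, cv2
from plant import ctrl
def ray(p,uv):
    u,v=uv
    d=np.array([(u-p["cx"])/p["fx"],-(v-p["cy"])/p["fy"],-1.0]); T=np.array(p["T"])
    return T[:3,3], T[:3,:3]@d
def onz(p,uv,z):
    o,d=ray(p,uv); return o+d*(z-o[2])/d[2]
def proj(p,X):
    T=np.array(p["T"]); c=T[:3,:3].T@(np.array(X)-T[:3,3])
    return p["cx"]+p["fx"]*c[0]/-c[2], p["cy"]-p["fy"]*c[1]/-c[2]
E
python3 - <<'E'
from h import *
print(ctrl.nose_length, ctrl.get_obs())
ps={n:ctrl.snapshot(n) for n in("scene","top")}
for n,p in ps.items():
    print(n,[k for k in p if k!="img"])
    cv2.imwrite(f"pics/{n}1.png",p["img"][:,:,::-1])
    for t,z in(("burr_cap",.162),("cap_seat",.136),("lock_knob",.164),("grinder",0)):
        for r in ctrl.spot_point(p,t)[:3]: print(n,t,np.round(r["at"],1),round(r["score"],2),np.round(onz(p,r["at"],z),4))
E
```

```text
0.017 {'clock': 0.0, 'joint_pos': array([-6.06702863e+01,  2.05914425e+01,  6.33472797e-01, -2.06574127e-02,
       -7.01372059e+01, -1.65101631e+01]), 'qvel': array([ 0.10319412, -0.07164618,  0.01286938, -0.01150695,  0.10192723,
        0.08920098]), 'tau': array([ 7.57156317e-05, -5.82728899e+01,  2.93047071e+01,  6.99722975e+00,
        7.13873509e-03, -1.38826963e-04]), 'tool_pos': array([ 0.14966225, -0.65766154,  0.21311866]), 'orientation': array([ 1.79903229e+02, -8.43162365e-03, -1.67187477e+02]), 'force': array([-0.02616144, -0.22954013,  0.18793045]), 'moment': array([ 0.00580585, -0.04763081, -0.0290299 ]), 'gripper_force': 0.0, 'opening': 0.08742461455633087}
scene ['fx', 'fy', 'cx', 'cy', 'T', 'shot']
scene burr_cap [305.7 197.2] 0.72 [0.5458 0.0726 0.162 ]
scene burr_cap [384.2 208.4] 0.51 [ 0.3506 -0.0656  0.162 ]
scene cap_seat [306.8 204.4] 0.79 [0.5386 0.0753 0.136 ]
scene lock_knob [311.2 218.8] 0.4 [0.4735 0.1189 0.164 ]
scene lock_knob [410.1 159.2] 0.19 [ 0.4249 -0.2824  0.164 ]
scene grinder [307. 228.] 0.71 [0.547 0.069 0.   ]
top ['fx', 'fy', 'cx', 'cy', 'T', 'shot']
top burr_cap [372.9 246.3] 0.76 [ 0.397  -0.1716  0.162 ]
top burr_cap [292.3 192.9] 0.69 [0.5471 0.0652 0.162 ]
top burr_cap [376.3 207.1] 0.58 [ 0.5117 -0.1813  0.162 ]
top cap_seat [289.2 193.7] 0.96 [0.5497 0.0757 0.136 ]
top lock_knob [275.3 216.5] 0.65 [0.4757 0.1118 0.164 ]
top grinder [293.2 201.7] 0.71 [0.5508 0.0692 0.    ]
```

View pics/scene1.png

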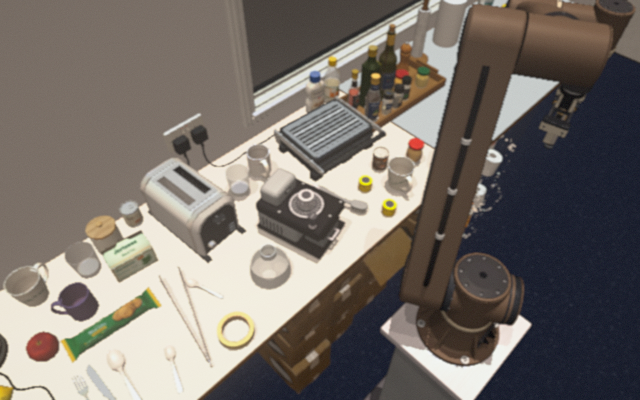

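View pics/top1.png

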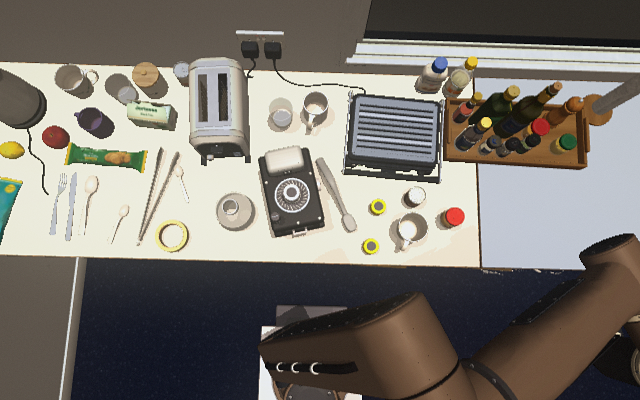

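The real cap sits on the grinder at top (292,193), and its knob is at top (275,217). The yellow caps at top (378,206) and (371,246) lie on the table and are look-alikes. I'll approach now and confirm with the wrist camera.

Call:
apply_moves --commands '[[[30,36,10],0,0],[[30,36,10],0,0],[[30,36,10],0,0],[[30,36,10],0,0],[[30,36,10],0,0],[[30,36,10],0,0],[[30,36,10],0,0],[[30,36,10],0,0],[[30,36,10],0,0],[[30,36,10],0,0],[[30,36,10],0,0],[[30,36,10],0,0],[[30,72,10],0,0.3],[[30,72,10],0,0.3],[[30,72,10],0,0.3],[[30,72,10],0,0.3],[[30,72,10],0,0.3],[[30,72,10],0,0.3],[[30,72,10],0,0.3],[[30,72,10],0,0.3]]'

```text
clock: 2.17
tool_pos: [0.4492, 0.0371, 0.3147]
orientation: [180.0, 0.1, -167.2]
force: [1.5, -0.6, 0.2]
opening: 0.0617
gripper_force: 0.0
```

Call:
apply_moves --commands '[[[0,4,0],0,0.4],[[0,4,0],0,0.4],[[0,4,0],0,0.4],[[0,4,0],0,0.4]]'

```text
clock: 2.5
tool_pos: [0.4496, 0.0754, 0.3141]
orientation: [-180.0, 0.0, -167.1]
force: [-0.4, -1.0, 0.0]
opening: 0.0527
gripper_force: 0.0
```

```bash
cat > look.py <<'E'
from h import *
import sys
p=ctrl.snapshot("wrist"); o=ctrl.get_obs()
print(o["clock"],o["tool_pos"],o["orientation"],o["opening"],o["joint_pos"].round(0), p["cx"],p["fx"],np.array(p["T"])[:3,3])
cv2.imwrite(f"pics/{sys.argv[1]}.png",p["img"][:,:,::-1])
for t,z in(("burr_cap",.162),("cap_seat",.136),("lock_knob",.164),("grinder",0)):
    for r in ctrl.spot_point(p,t)[:3]: print(t,np.round(r["at"],1),round(r["score"],2),np.round(onz(p,r["at"],z),4))
E
python3 look.py w1
```

```text
2.55 [0.44970235 0.07467447 0.31414239] [-1.79993613e+02  2.45520197e-03 -1.67183903e+02] 0.053054377002213625 [  34.   -4.  -16.    0.  -78. -112.] 316.62759688337206 284.159404044949 [0.38280534 0.06012006 0.48511228]
burr_cap [140.7 189. ] 0.62 [ 0.4923 -0.124   0.162 ]
burr_cap [165.7 110.5] 0.59 [ 0.3989 -0.1038  0.162 ]
lock_knob [341.8 218.3] 0.93 [0.4741 0.1115 0.164 ]
grinder [305. 223.] 0.94 [0.544  0.0755 0.    ]
```

View pics/w1.png

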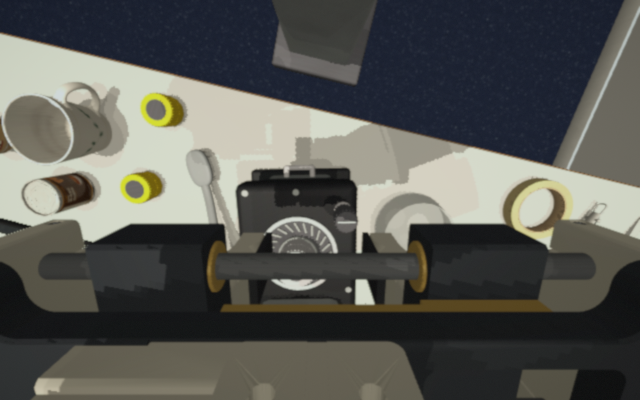

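The wrist picture shows the grinder with its own silver cap at about (300,255) and the dark knob front left at (345,216). The yellow look-alike caps at (161,109) and (140,187) are lying on the table. One enlarged crop to confirm.

```bash
python3 -c "
import cv2
i=cv2.imread('pics/w1.png')[150:300,220:400];cv2.imwrite('pics/w1c.png',cv2.resize(i,None,fx=4,fy=4,interpolation=2))"
```

```text
(no output)
```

View pics/w1c.png

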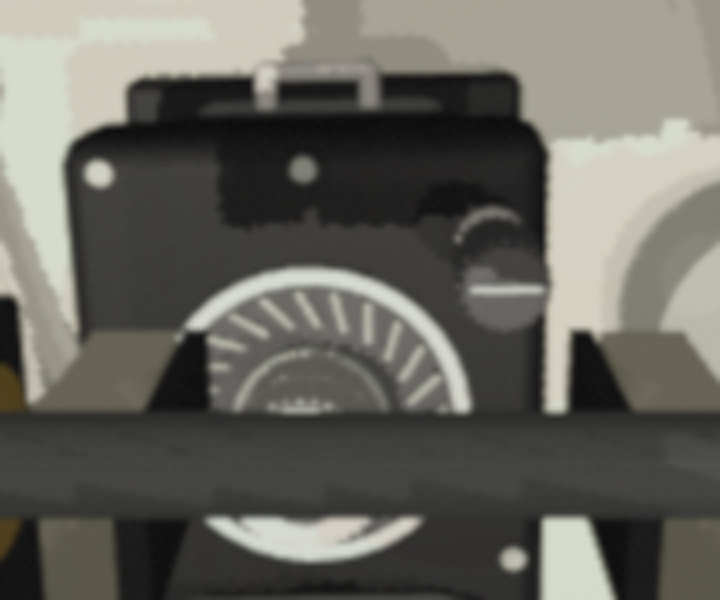

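Call:
apply_moves --commands '[[[1,1.5,-3],0.12,0.5],[[2.5,3.7,-6],0.24,0.5],[[2.5,3.7,-8],0.36,0.5],[[2.5,3.7,-8],0.5,0.5],[[2.5,3.7,-8],0.5,0.5],[[2.5,3.7,-8],0.5,0.5],[[2.5,3.7,-8],0.5,0.5]]'

```text
clock: 3.33
tool_pos: [0.4753, 0.1118, 0.2349]
orientation: [-180.0, 0.1, -138.8]
force: [-0.3, 0.2, 0.6]
opening: 0.0438
gripper_force: 0.0
```

```bash
python3 look.py w2
```

```text
3.3833 [0.47527219 0.1119615  0.23499702] [-1.79981533e+02  1.00122261e-01 -1.38765778e+02] 0.04391906599343071 [ 36.   2. -20.   0. -68. -85.] 316.62759688337206 284.159404044949 [0.42328218 0.06709726 0.40580256]
burr_cap [88.9 51. ] 0.91 [ 0.4952 -0.1054  0.162 ]
burr_cap [231.  236.9] 0.79 [0.546  0.0703 0.162 ]
lock_knob [318.  210.2] 0.96 [0.4741 0.1131 0.164 ]
grinder [267.3 198.3] 0.84 [0.544  0.0763 0.    ]
```

View pics/w2.png

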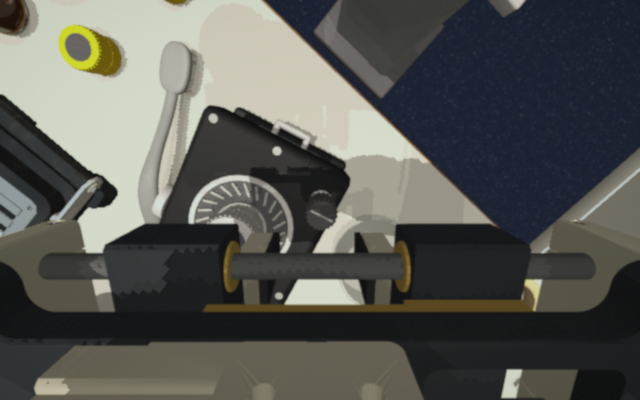

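The crop confirms the dark steel, slotted knob front left, beside the seated aluminium cap. It is centred between the fingers, at (320,208) in the wrist view. Descend and grip.

Call:
apply_moves --commands '[[[-0.1,0.1,-3.5],0,0.5],[[-0.1,0.1,-6],0,0.5],[[-0.1,0.1,-6.9],0,0.5],[[-0.1,0.1,-6.9],0,0.5],[[-0.1,0.1,-6.9],0,1],[[-0.1,0.1,-6.9],0,1],[[-0.1,0.1,-6.9],0,1],[[-0.1,0.1,-6.9],0,1],[[-0.1,0.1,-6.9],0,1],[[-0.1,0.1,-6.9],0,1]]'

```text
clock: 4.42
tool_pos: [0.4744, 0.1136, 0.1662]
orientation: [-180.0, 0.1, -138.5]
force: [-0.3, 0.8, 2.6]
opening: 0.0093
gripper_force: 1.1
```

```bash
python3 look.py w3; python3 -c "
from h import *
print(ctrl.get_obs()['gripper_force'],ctrl.get_obs()['opening'],ctrl.get_obs()['force'])
i=cv2.imread('pics/w3.png')[100:320,180:460];cv2.imwrite('pics/w3c.png',cv2.resize(i,None,fx=2.7,fy=2.7,interpolation=2))"
```

```text
4.4667 [0.47436547 0.1135538  0.16600963] [-1.79975494e+02  1.03835942e-01 -1.38515228e+02] 0.005454147037924337 [ 37.   5. -26.   0. -58. -85.] 316.62759688337206 284.159404044949 [0.42255119 0.06856419 0.33702206]
burr_cap [29.1 32.4] 0.96 [ 0.4885 -0.0843  0.162 ]
lock_knob [317.  238.9] 0.57 [0.4738 0.1141 0.164 ]
grinder [252.7 209.7] 0.59 [0.5461 0.0724 0.    ]
1.5164662193626555 0.0005709292080936411 [0.32958385 0.76260802 2.49287081]
```

View pics/w3c.png

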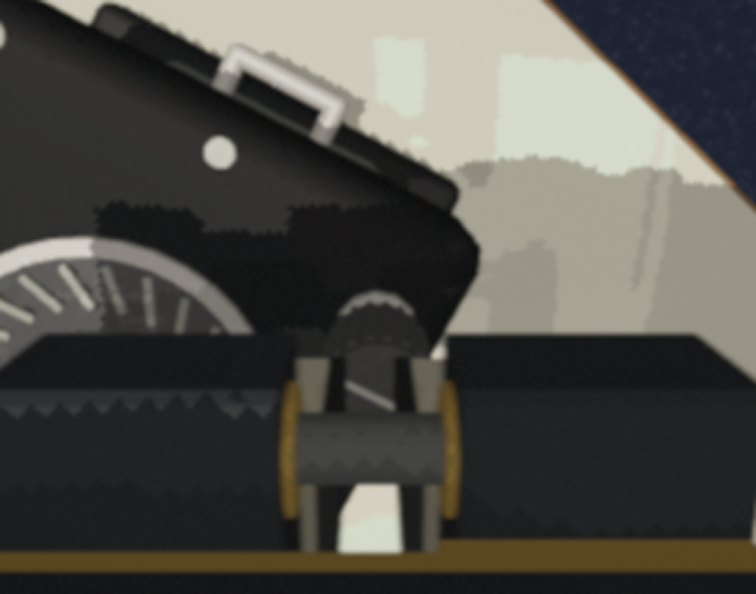

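```bash
python3 - <<'E'
from h import *
p=ctrl.snapshot("wrist"); o=ctrl.get_obs(); t=o["tool_pos"]
print(o["opening"],o["gripper_force"],o["force"],t)
for dz in(-.017,0,.014,.05): print(dz,proj(p,t+[0,0,dz]))
print(np.array(p["T"]).round(3), p["fx"],p["fy"],p["cx"],p["cy"])
for n in("lock_knob","burr_cap"):
  for r in ctrl.spot_point(p,n)[:3]+ctrl.search_frame(p,n)[:3]: print(n,r)
q=[p]+[ctrl.snapshot(n) for n in("top","scene")]
for x in q[1:]:
  for r in ctrl.spot_point(x,"lock_knob")[:2]: print(r, [onz(x,r["at"],z).round(4) for z in(.15,.164,.18)])
cv2.imwrite("pics/w4c.png",cv2.resize(p["img"][120:340,200:440,::-1],None,fx=2.7,fy=2.7,interpolation=2))
E
```

```text
0.00029199940520775497 1.5327929734451118 [0.54301919 1.07473486 2.76122139] [0.47422078 0.11325292 0.16543579]
-0.017 (np.float64(315.868471913349), np.float64(231.32298737903648))
0 (np.float64(315.7843262214351), np.float64(240.41694820494928))
0.014 (np.float64(315.70274606296795), np.float64(249.23364158992325))
0.05 (np.float64(315.41744444529127), np.float64(280.06732630636344))
[[-0.662 -0.725 -0.19   0.422]
 [ 0.749 -0.641 -0.167  0.068]
 [-0.001 -0.253  0.968  0.336]
 [ 0.     0.     0.     1.   ]] 284.159404044949 284.159404044949 316.62759688337206 204.47329395132786
lock_knob {'at': [316.8, 240.4], 'score': 0.61}
lock_knob {'at': [314.4, 224.3], 'score': 0.56}
burr_cap {'at': [29.8, 29.6], 'score': 0.85}
burr_cap {'at': [198.5, 271.7], 'score': 0.79}
burr_cap {'at': [176.3, 287.5], 'score': 0.71}
burr_cap {'at': [523.7, 304.1], 'score': 0.68}
burr_cap {'at': [35.6, 30.3], 'score': 0.65}
```

View pics/w4c.png

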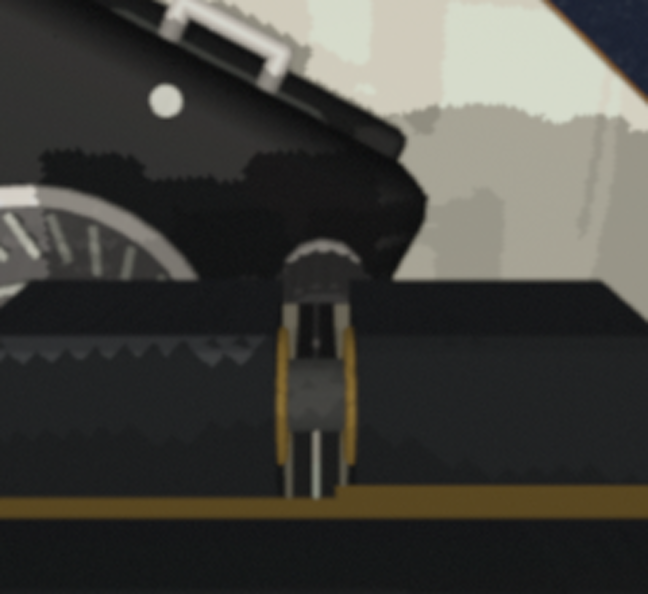

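```bash
cat > tri.py <<'E'
from h import *
def tri(rays):
    A=np.zeros((3,3));b=np.zeros(3)
    for o,d in rays:
        d=d/np.linalg.norm(d);M=np.eye(3)-np.outer(d,d);A+=M;b+=M@o
    X=np.linalg.solve(A,b)
    return X.round(4),[round(float(np.linalg.norm(np.cross(X-o,d/np.linalg.norm(d)))),4) for o,d in rays]
E
python3 - <<'E'
from tri import *
s,t=ctrl.snapshot("scene"),ctrl.snapshot("top")
print(np.array(s["T"])[:3,3],np.array(t["T"])[:3,3],s["fx"],t["fx"])
a=np.array; two=lambda c,x:(a(c),a(x)-a(c))
c1,c2,c3=[.3828,.0601,.4851],[.4233,.0671,.4058],[.42255,.06856,.33702]
K=[ray(s,(311.2,218.8)),ray(t,(275.3,216.5)),two(c1,[.4741,.1115,.164]),two(c2,[.4741,.1131,.164]),two(c3,[.4738,.1141,.164])]
C=[ray(s,(305.7,197.2)),ray(t,(292.3,192.9)),two(c2,[.546,.0703,.162])]
print(tri(K),tri(K[1:]),tri(K[:2]),tri(K[2:])); print(tri(C),tri(C[:2]))
cv2.imwrite("pics/s5c.png",cv2.resize(s["img"][150:270,230:390,::-1],None,fx=5,fy=5,interpolation=2))
E
```

```text
[-0.13997672  0.69837563  1.26443781] [0.30026714 0.00580335 1.36333205] 474.17866217838923 418.48561125259226
(array([0.4764, 0.1141, 0.1566]), [0.0014, 0.0018, 0.0014, 0.0009, 0.0019]) (array([0.4739, 0.1122, 0.1664]), [0.0016, 0.0011, 0.0005, 0.0015]) (array([0.478 , 0.1132, 0.1541]), [0.001, 0.001]) (array([0.4707, 0.1104, 0.1764]), [0.0008, 0.0008, 0.0008])
(array([0.5494, 0.0682, 0.1548]), [0.0008, 0.0027, 0.0022]) (array([0.5503, 0.0665, 0.1525]), [0.0015, 0.0015])
```

View pics/s5c.png

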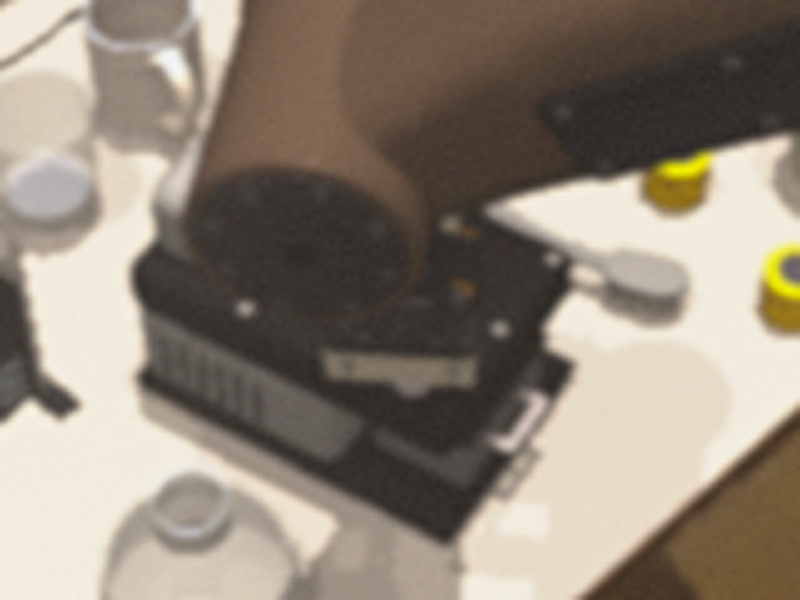

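Call:
apply_moves --commands '[[[0,0,0],0,0.4],[[0,0,0],0,0.4],[[0,0,0],0,0.4],[[0,0,0],0,0.4],[[0,0,0],0,0.4],[[0,0,0],0,0.4],[[0,0,0],0,0.4]]'

```text
clock: 5.8
tool_pos: [0.4732, 0.113, 0.1646]
orientation: [180.0, -0.1, -138.6]
force: [-0.4, -0.4, 0.5]
opening: 0.0415
gripper_force: 0.0
```

```bash
python3 - <<'E'
from tri import *
p=ctrl.snapshot("wrist"); o=ctrl.get_obs(); t=o["tool_pos"]
print(o["clock"],o["opening"],o["force"],o["moment"],t)
for r in ctrl.spot_point(p,"lock_knob")[:3]+ctrl.search_frame(p,"lock_knob"): print(r)
cv2.imwrite("pics/w6c.png",cv2.resize(p["img"][150:350,200:440,::-1],None,fx=3,fy=3,interpolation=2))
E
```

```text
5.85 0.04568549319141271 [-0.76145837 -0.09389032 -1.08682762] [ 0.10701376  0.01129679 -0.02640851] [0.47325899 0.1130234  0.1645849 ]
{'at': [319.0, 241.1], 'score': 0.82}
{'at': [317.7, 235.0], 'score': 0.78}
{'at': [125.9, 94.1], 'score': 0.25}
```

View pics/w6c.png

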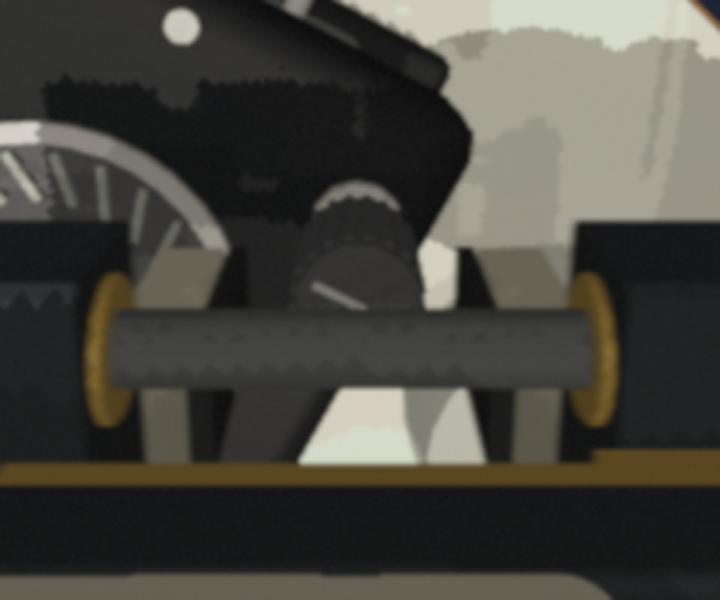

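Call:
apply_moves --commands '[[[0,0,-0.6],0,0.4],[[0,0,-1.2],0,0.4],[[0,0,-1.2],0,0.6],[[0,0,-1.2],0,0.7],[[0,0,-1.2],0,0.8],[[0,0,-1.2],0,0.8],[[0,0,-1.2],0,0.8],[[0,0,-1.2],0,0.8]]'

```text
clock: 6.62
tool_pos: [0.4733, 0.114, 0.1531]
orientation: [179.9, 0.0, -138.5]
force: [-5.3, 4.4, 2.1]
opening: 0.025
gripper_force: 30.0
```

Call:
apply_moves --commands '[[[-0.1,0.1,-0.3],0,1],[[-0.1,0.1,-0.6],0,1],[[-0.1,0.1,-0.8],0,1],[[-0.1,0.1,-0.9],0,1],[[-0.1,0.1,-0.9],0,1]]'

```text
clock: 7.03
tool_pos: [0.4731, 0.1142, 0.1442]
orientation: [-180.0, 0.0, -138.5]
force: [-1.3, 0.2, 5.4]
opening: 0.0252
gripper_force: 30.0
```

Call:
apply_moves --commands '[[[0,0,-0.15],0,1],[[0,0,-0.15],-0.12,1],[[0,0,-0.15],-0.24,1],[[0,0,-0.15],-0.36,1],[[0,0,-0.15],-0.48,1],[[0,0,-0.15],-0.6,1],[[0,0,-0.15],-0.6,1]]'

```text
clock: 7.62
tool_pos: [0.4728, 0.1146, 0.1428]
orientation: [180.0, 0.0, -173.4]
force: [-2.5, 2.0, 5.4]
opening: 0.0247
gripper_force: 30.0
```

```bash
python3 -c "
from h import *
o=ctrl.get_obs(); print(o['force'],o['moment'],o['joint_pos'].round(0),o['tool_pos'],o['orientation'])"
```

```text
[-2.48802409  1.99694595  5.41035323] [ 0.62311707  0.97539313 -0.03448551] [  37.    6.  -28.   -0.  -55. -120.] [0.47283465 0.11455197 0.14280024] [ 1.79962562e+02  1.57068335e-02 -1.73357546e+02]
```

Call:
apply_moves --commands '[[[0,0,0],-0.12,1],[[0,0,0],-0.24,1],[[0,0,0],-0.36,1],[[0,0,0],-0.48,1],[[0,0,0],-0.6,1],[[0,0,0],-0.7,1],[[0,0,0],-0.76,1],[[0,0,0],-0.76,1]]'

```text
clock: 8.28
tool_pos: [0.4731, 0.115, 0.1429]
orientation: [179.9, -0.0, 143.4]
force: [-2.7, 4.1, 5.3]
opening: 0.0247
gripper_force: 30.0
```

```bash
python3 -c "
from h import *
o=ctrl.get_obs(); print(o['force'],o['moment'],o['joint_pos'].round(0),o['tool_pos'],o['orientation'])"
```

```text
[-2.70501074  4.14683835  5.27984737] [1.15020576 1.04345116 0.38801379] [  37.    6.  -28.   -0.  -55. -163.] [0.47306875 0.11499252 0.14287769] [ 1.79921206e+02 -6.14571604e-03  1.43366190e+02]
```

Call:
apply_moves --commands '[[[0,0,0],0,0.45],[[0,0,0],0,0.45],[[0,0,0],0,0.45],[[0,0,0],0,0.45],[[0,0,3],0,0.45],[[0,0,6.5],0,0.4],[[0,0,9],0.12,0.3],[[0,0,9],0.24,0.3],[[0,0,9],0.36,0.3],[[0,0,9],0.48,0.3],[[0,0,9],0.6,0.3],[[0,0,9],0.72,0.3],[[2,-1,9],0.84,0.3],[[4,-2,9],0.96,0.3],[[6,-4,9],1.08,0.3],[[7.4,-4.3,9],1.2,0.3],[[7.4,-4.3,9],1.32,0.3],[[7.4,-4.3,9],1.44,0.3],[[7.4,-4.3,9],1.56,0.3],[[7.4,-4.3,9],1.7,0.3]]'

```text
clock: 9.95
tool_pos: [0.5466, 0.0708, 0.2319]
orientation: [180.0, -0.1, -119.6]
force: [0.4, 1.0, 0.1]
opening: 0.0613
gripper_force: 0.0
```

```bash
python3 - <<'E'
from tri import *
p=ctrl.snapshot("wrist"); o=ctrl.get_obs(); print(o["clock"],o["tool_pos"],o["orientation"],o["opening"],o["joint_pos"].round(0))
t=ctrl.snapshot("top");s=ctrl.snapshot("scene")
for n,z in(("burr_cap",.162),("cap_seat",.136),("lock_knob",.156)):
  for q,l in((p,"w"),(t,"t"),(s,"s")):
    for r in ctrl.spot_point(q,n)[:2]: print(l,n,np.round(r["at"],1),round(r["score"],2),onz(q,r["at"],z).round(4))
a=cv2.resize(p["img"][100:300,180:460,::-1],(800,571),interpolation=2)
cv2.imwrite("pics/w7c.png",a)
E
```

```text
10.0 [0.54668006 0.0708624  0.23204557] [ 1.79967818e+02 -4.45531280e-02 -1.19044955e+02] 0.061261247293629174 [ 28.   8. -13.  -0. -68. -57.]
w burr_cap [314.  208.3] 0.82 [0.5469 0.0682 0.162 ]
t burr_cap [376.9 205.3] 0.72 [ 0.5171 -0.1831  0.162 ]
t burr_cap [368.8 244.6] 0.66 [ 0.4016 -0.1597  0.162 ]
s burr_cap [362.7 181. ] 0.77 [ 0.4696 -0.1012  0.162 ]
s burr_cap [388.9 208.8] 0.46 [ 0.3398 -0.0745  0.162 ]
t cap_seat [290.8 192.3] 0.82 [0.5541 0.0711 0.136 ]
s cap_seat [306.1 199. ] 0.67 [0.5558 0.0619 0.136 ]
s cap_seat [311.1 221.1] 0.43 [0.483  0.1103 0.136 ]
w lock_knob [409.6 212.1] 0.95 [0.4744 0.1155 0.156 ]
t lock_knob [276.5 218.3] 0.65 [0.4717 0.1088 0.156 ]
s lock_knob [312.4 220.8] 0.61 [0.4701 0.1173 0.156 ]
s lock_knob [413.2 163.7] 0.61 [ 0.409  -0.2806  0.156 ]
```

View pics/w7c.png

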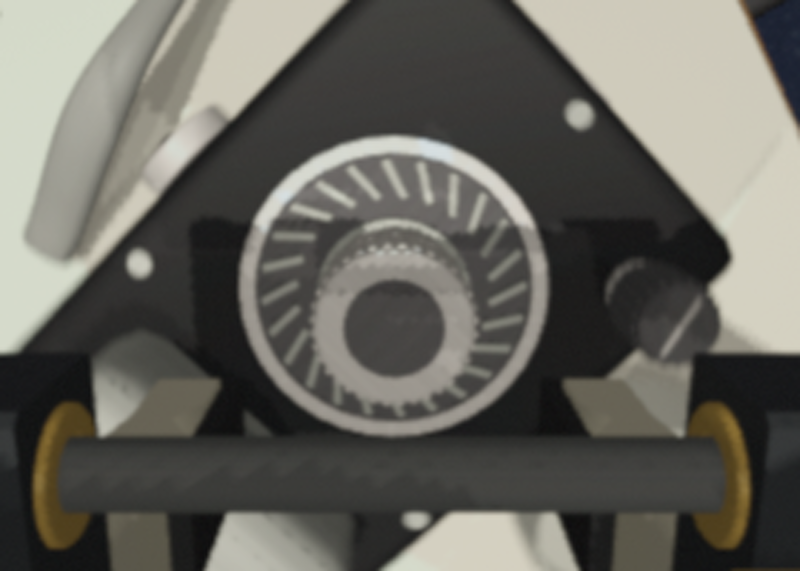

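Looking at the crop, the knob is down and its slot has turned, at full-image (410,212). The cap's top ring is centred at about (318,215), between the fingers.

```bash
python3 - <<'E'
from h import *
p=ctrl.snapshot("wrist"); print(onz(p,(318.2,215.3),.176), ctrl.get_obs()["tool_pos"], proj(p,ctrl.get_obs()["tool_pos"]))
E
```

```text
[0.54513799 0.07259202 0.176     ] [0.54675815 0.07121561 0.23258012] (np.float64(315.41237408572135), np.float64(240.13501765995974))
```

Call:
apply_moves --commands '[[[0,0,-3.5],0,0.3],[[0,0,-6],0,0.3],[[0,0,-7],0,0.3],[[0,0,-7.8],0,0.3],[[0,0,-7.8],0,0.3],[[0,0,-7.8],0,0.5],[[0,0,-7.8],0,0.6],[[0,0,-7.8],0,0.6],[[0,0,-7.8],0,0.6],[[0,0,-7.8],0,0.6]]'

```text
clock: 11.43
tool_pos: [0.5476, 0.0716, 0.1559]
orientation: [-179.9, 0.1, -119.9]
force: [-1.6, 2.2, 5.4]
opening: 0.0463
gripper_force: 30.0
```

Call:
apply_moves --commands '[[[0,0,0.1],0,1],[[0,0,0.1],0.06,1],[[0,0,0.1],0.12,1],[[0,0,0.1],0.18,1],[[0,0,0.1],0.22,1],[[0,0,0.1],0.22,1]]'

```text
clock: 11.93
tool_pos: [0.5469, 0.0716, 0.156]
orientation: [-180.0, 0.1, -107.2]
force: [-2.8, 3.5, 3.6]
opening: 0.0468
gripper_force: 30.0
```

```bash
python3 -c "
from h import *
o=ctrl.get_obs(); print(o['force'],o['moment'],o['joint_pos'].round(0),o['tool_pos'],o['orientation'])"
```

```text
[-2.78696454  3.4804083   3.56014469] [ 1.0408447   0.85335837 -0.30775712] [ 28.  12. -20.  -0. -59. -45.] [0.54685979 0.07159078 0.15596835] [-1.79986045e+02  5.31568961e-02 -1.07225141e+02]
```

Call:
apply_moves --commands '[[[0,0,0],-0.1,1],[[0,0,0],-0.2,1],[[0,0,0],-0.22,1],[[0,0,0],-0.22,1]]'

```text
clock: 12.27
tool_pos: [0.5471, 0.0713, 0.1559]
orientation: [-180.0, 0.0, -119.9]
force: [-1.0, 2.2, 3.9]
opening: 0.0466
gripper_force: 30.0
```

```bash
cat > o.py <<'E'
from h import *
o=ctrl.get_obs(); print(o['clock'],o['force'].round(1),o['moment'].round(2),o['joint_pos'].round(0),o['tool_pos'].round(4),o['orientation'].round(1))
E
python3 o.py
```

```text
12.2667 [-1.   2.2  3.9] [0.65 0.35 0.03] [ 28.  12. -20.   0. -59. -58.] [0.5471 0.0713 0.1559] [-180.     0.  -119.9]
```

Call:
apply_moves --commands '[[[0,0,0],-0.06,1],[[0,0,0],-0.12,1],[[0,0,0],-0.18,1],[[0,0,0],-0.22,1],[[0,0,0],-0.22,1]]'

```text
clock: 12.68
tool_pos: [0.5471, 0.071, 0.1559]
orientation: [-180.0, 0.0, -132.5]
force: [0.1, -0.8, 3.7]
opening: 0.0466
gripper_force: 30.0
```

```bash
python3 o.py
```

```text
12.6833 [ 0.1 -0.8  3.7] [0.06 0.11 0.06] [ 28.  12. -20.   0. -59. -70.] [0.5471 0.071  0.1559] [-180.     0.  -132.5]
```

Call:
apply_moves --commands '[[[0,0,0],-0.12,1],[[0,0,0],-0.24,1],[[0,0,0],-0.36,1],[[0,0,0],-0.48,1],[[0,0,0],-0.6,1],[[0,0,0],-0.7,1],[[0,0,0],-0.7,1]]'

```text
clock: 13.27
tool_pos: [0.5471, 0.0711, 0.1559]
orientation: [-180.0, 0.0, -172.7]
force: [0.2, -0.6, 4.3]
opening: 0.0466
gripper_force: 30.0
```

```bash
python3 o.py
```

```text
13.2667 [ 0.2 -0.6  4.3] [-0.1  -0.03  0.03] [  28.   12.  -20.    0.  -59. -110.] [0.5471 0.0711 0.1559] [-180.     0.  -172.7]
```

Call:
apply_moves --commands '[[[0,0,0],-0.1,1],[[0,0,0],-0.2,1],[[0,0,0],-0.26,1],[[0,0,0],-0.26,1]]'

```text
clock: 13.6
tool_pos: [0.5471, 0.0711, 0.1559]
orientation: [180.0, 0.0, 172.6]
force: [0.3, -0.9, 4.9]
opening: 0.0465
gripper_force: 30.0
```

```bash
python3 o.py
```

```text
13.6 [ 0.3 -0.9  4.9] [-0.12 -0.01  0.07] [  28.   12.  -20.    0.  -59. -125.] [0.5471 0.0711 0.1559] [180.    0.  172.6]
```

Call:
apply_moves --commands '[[[0,0,0],-0.08,1],[[0,0,0],-0.14,1],[[0,0,0],-0.14,1]]'

```text
clock: 13.85
tool_pos: [0.5471, 0.0711, 0.1559]
orientation: [180.0, 0.0, 164.7]
force: [0.1, -1.7, 4.7]
opening: 0.047
gripper_force: 30.0
```

```bash
python3 o.py
```

```text
13.85 [ 0.1 -1.7  4.7] [-0.09 -0.03  0.01] [  28.   12.  -20.    0.  -59. -133.] [0.5471 0.0711 0.1559] [180.    0.  164.7]
```

Call:
apply_moves --commands '[[[0,0,0.1],0,1],[[0,0,0.2],0,1],[[0,0,0.3],0,1],[[0,0,0.3],0,1]]'

```text
clock: 14.18
tool_pos: [0.5464, 0.0711, 0.1583]
orientation: [-180.0, -0.0, 164.6]
force: [-0.6, -0.7, -1.1]
opening: 0.0466
gripper_force: 30.0
```

```bash
python3 o.py
```

```text
14.1833 [-0.6 -0.7 -1.1] [0.01 0.01 0.01] [  28.   12.  -20.   -0.  -59. -133.] [0.5464 0.0711 0.1583] [-180.    -0.   164.6]
```

Call:
apply_moves --commands '[[[0,0,1],0,1],[[0,0,2],0,1],[[0,0,3.5],0,1],[[0,0,5],0,1],[[0,0,6.5],0,1],[[0,0,8],0,1],[[0,0,9],0,1],[[0,0,9],0,1],[[0,0,9],0,1],[[0,0,9],0,1]]'

```text
clock: 15.02
tool_pos: [0.5463, 0.0711, 0.2479]
orientation: [-180.0, -0.1, 164.5]
force: [1.0, 1.0, -0.7]
opening: 0.0471
gripper_force: 30.0
```

```bash
python3 o.py; python3 - <<'E'
from h import *
for c in("wrist","top","scene"):
  p=ctrl.snapshot(c)
  for n,z in(("burr_cap",.25),("cap_seat",.136),("lock_knob",.156)):
    for r in ctrl.spot_point(p,n)[:3]: print(c,n,np.round(r["at"],1),round(r["score"],2),onz(p,r["at"],z).round(4))
  if c=="wrist": print(proj(p,ctrl.get_obs()["tool_pos"])); g=p["img"][190:290:8,270:370:8].mean(2).astype(int); print(g)
E
```

```text
15.0167 [ 1.   1.  -0.7] [-0.04  0.    0.02] [  28.    8.  -12.   -0.  -70. -133.] [0.5463 0.0711 0.2479] [-1.800e+02 -1.000e-01  1.645e+02]
wrist burr_cap [110.7 130.4] 0.86 [ 0.4484 -0.0252  0.25  ]
wrist burr_cap [317.8 241.3] 0.82 [0.5461 0.0715 0.25  ]
wrist burr_cap [133.2 224.4] 0.64 [ 0.5043 -0.0368  0.25  ]
wrist cap_seat [439.2 116.1] 0.7 [0.4985 0.2049 0.136 ]
wrist lock_knob [342.  113.5] 0.78 [0.4721 0.1144 0.156 ]
(np.float64(317.3289773295039), np.float64(240.6371395556447))
[[118  84  53  96  93  98  94 104 102  65  91  72 149]
 [113  97  51 100  93  91  90  90 101  87  67  97 150]
 [119  64  53  87  89  92  91  91  93  63  63 115 139]
 [176  98  93  89 110 126 130 126 112  87 103 109  57]
 [ 45 195 106 120 119 118 121 116 120 119  91 212  49]
 [ 50  73 120 122  94  60  65  52 115 120 119  49  50]
 [ 22 112 121  94  52  54  65  53  51 115 118  49  80]
 [ 18 117 119  50  52  53  64  50  52  83 115  49  18]
 [ 45  47  46  45  44  45  45  45  45  46  46  45  45]
 [ 65  62  65  64  63  57  57  57  59  57  57  57  67]
 [ 59  59  59  59  59  59  59  59  59  59  63  74  74]
 [ 50  62  61  57  58  57  57  58  58  62  68  66  52]
 [ 96 211 174  41  47 102 121 127 159 169 181 187  17]]
top burr_cap [369.2 247.6] 0.68 [ 0.3862 -0.1487  0.25  ]
top burr_cap [374.4 208.3] 0.58 [ 0.4928 -0.1624  0.25  ]
top burr_cap [289.9 188.2] 0.36 [0.5418 0.0678 0.25  ]
top cap_seat [290.3 193.5] 0.89 [0.5504 0.0724 0.136 ]
top cap_seat [443.4 220.7] 0.51 [ 0.4807 -0.3858  0.136 ]
top lock_knob [275.5 217.8] 0.48 [0.4731 0.1117 0.156 ]
scene burr_cap [304.5 175. ] 0.7 [0.5547 0.067  0.25  ]
scene burr_cap [386.4 206.7] 0.64 [ 0.3111 -0.0135  0.25  ]
scene burr_cap [363.5 179.9] 0.56 [ 0.4222 -0.0422  0.25  ]
scene cap_seat [306.9 203.8] 0.91 [0.5401 0.0734 0.136 ]
scene lock_knob [309.3 220.9] 0.58 [0.4762 0.124  0.156 ]
scene lock_knob [269.1 270.4] 0.22 [0.4307 0.3175 0.156 ]
```

```bash
python3 -c "
from plant import ctrl; print(ctrl.close_job())"
```

```text
the job is handed in; nothing more can be done
None
```

I locked the spindle, loosened the burr cap clockwise (its thread is left-handed) and handed the job in with the cap held straight above the spindle, about 9 cm higher than it sat; no verdict came back.

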